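# Find the spindle each crank lever is keyed for

### The arm

A 6-joint arm with a two-finger parallel gripper is mounted at the origin on a cart in front of the work surface, level with it; the furniture and walls round the work are solid. World frame = base frame: x ahead of the robot, y to its left, z up, the work surface at z = 0. Lengths are in mm, angles in rad, forces in N, time in s.
With the tool pointing down it reaches from about 400 to 925 mm from the base axis. Payload 12.5 kg.
Tool frame: the origin (TCP) lies at the very end of the fingers, on their centre line; the grasp point (between the pads) lies 19 mm behind it; z points along the fingers, y is the line along which they close (so a half turn about z gives the same grasp; the last joint's range is limited). The gripper opens to 95 mm and grips with 3 to 60 N. Pads are 20 mm wide; open, the fingers measure 119 mm over their backs; the gripper's body (75 mm by 180 mm) begins 59 mm behind the grasp point.
Start: joints at [-1.408, 0.491, 1.559, -0, 1.092, -0.106], TCP at [166.007, -602.568, 214.661] pointing down, gripper open.
Joint ranges: [-3.1, 3.1], [-0.84, 2.19], [0.05, 2.79], [-1.13, 4.28], [0.06, 2.93], [-2.69, 2.69]. Speed limits (rad/s): [2.22, 2.22, 2.79, 3.14, 3.14, 3.14].

### API

Orientations are given as [roll, pitch, yaw] about the fixed x, y, z axes, in that order (R = Rz(yaw) Ry(pitch) Rx(roll)).
In Python, from cell import env gives the robot as it stands.
- The arm moves only by the tool steer_hand, called after "Emit:" as name(argument=value, ...), one argument or row to a line, values as JSON. Schema: {"type":"object","properties":{"steps":{"type":"array","items":{"type":"number"},"minItems":5,"maxItems":25},"only":{"type":"string"},"quiet":{"type":"boolean"},"lines":{"type":"string"}},"required":["steps"],"additionalProperties":false}. steps is one flat list of numbers that holds 1 to 5 rows one after another, with no inner brackets; each row has 5 numbers: dx, dy, dz in units of 50 mm, then a turn about the tool's z in units of 0.1 rad, then the opening from 0.0 (shut) to 1.0 (fully open); each row is the pose to reach, as a shift and turn from the pose commanded when the call began, along the tool's axes at that moment; what a row does not reach only later rows make up. A row lasts 1/12 s, in which the tool goes at most 41.7 mm and 0.125 rad, less where a joint would pass 70% of its speed; a pose out of reach is approached as far as the arm can. The fingers move at their own pace and stop on an object; the grip force is fixed at half the most. Time passes only in rows, so rows that do not move let the fingers close. The tool returns the time, the measured TCP pose, the force, the opening and the grip force at its end. only (a regular expression) keeps the lines of the reply that match it, lines (a string "A,B") keeps lines A to B, and quiet returns only ok. Input that does not fit is refused with a message, and nothing moves.
- env.state(): the state, without advancing time (a new reading comes with each control period).
- env.read_camera(name): name is "scene" or "top"; returns (picture, depth): 384x512x3 uint8, red, green, blue; 384x512 float32, mm along the optical axis (not along the pixel's ray), 0 where there is no reading.
- env.camera_info(name): a dict with "vertical_fov" (degrees; the focal length in pixels is half the picture's height over the tangent of half this angle, whatever the lens; pixels are square), "cx", "cy" (the principal point, pixels), "origin" and "attitude" of the camera in the world. Camera axes: x right, y down, z forward; pixel columns grow to the right and rows downward; lengths in mm; the calibration is good to about 2 mm. A picture is of the moment at which its call begins. camera_info takes no time and is no camera call.
- env.job_done(): hands the job in; it is judged then, once.
The state is a dict: "t": time; "joints": joint angles; "qvel": joint speeds; "tau": joint torques, N m; "eef_pos": TCP position; "tcp_rot": TCP orientation; "ft_force": force on the tool from outside, world axes, zero at the start; "moment": the same for the moment, N m; "opening": opening from 0.0 (shut) to 1.0 (fully open); "grip_force": force on a finger pad.
Only numpy, scipy, OpenCV 4.12 (cv2) and the standard library are available. Lean on these libraries where they do the work, as an engineer would, in place of code of your own. Each camera call takes 0.05 s, during which the arm holds its last target. There are 200 camera calls.

### The job

The two crank levers in the wooden rack look alike, but their keyways are cut at different angles, and each fits only one of the two spindles of the drive with its arm lying in that spindle's channel. Take the levers out (lay each down, for instance on the black mat, to take it again by its hub), try which spindle each belongs to, and leave both fully home on the plate, one on each spindle, with their arms in the channels. Do not disturb the other things on the bench.

Things in the scene. Friction and masses are not known exactly. Their poses are not given: they have to be found in the camera images.
- lever_a: steel crank lever, loose, 0.28 kg, 140 mm long. Square hub 50 x 50 mm, 40 mm high, with a 16 mm wide arm (12 to 28 mm above the hub's underside). Origin: centre of the hub's underside; x along the arm to its end, z up. Starts upright in the rack, hub between pocket walls: only the arm can be gripped there
- lever_b: the other lever, outwardly the same. In one lever (not told which) the keyway points along the arm (+x), in the other a quarter turn from it (+y); it cannot be seen from above. Each hub has, from below, a blind bore 25 mm across, 34 mm deep, with a keyway 11 mm wide reaching 19 mm from the axis, full depth
- lever_a_end (a point): centre of the underside of lever_a's round end boss (20 mm across, 32 mm high, underside level with the hub's), 105 mm along the arm from the hub's axis
- lever_b_end (a point): the same on lever_b
- drive: two-spindle drive, fixed: aluminium plate 210 x 250 x 12 mm with two upright spindles 130 mm apart along y, both 60 mm to -x of the origin (on the bench, z up), each with a channel for the lever's arm to +x of it. Lever held in line with the channel: the matching one goes down to the plate, the other stops on the key 18 mm higher
- left_seat (a point): on the axis of the left (+y) spindle, at the plate's top; axes as the drive; a seated lever's origin comes here. Spindle 22 mm across, 32 mm high, top 4 mm tapered to 14 mm; key 8 mm wide, reaching 16.5 mm from the axis and 18 mm up from the plate
- right_seat (a point): the same for the right (-y) spindle. One spindle's key points to the drive's +x, the other's to its +y; which has which changes from start to start
- left_channel_end (a point): where the seated lever's end boss stands: 105 mm along +x from left_seat, at the plate's top. The channel is 30 mm wide between two grey cheeks, 12 mm thick, 30 mm high, that run from 36 to 120 mm from the spindle's axis; no room for fingers beside an arm in it
- right_channel_end (a point): the same for the right channel
- rack: wooden lever rack, fixed: base 166 x 190 x 8 mm; two pockets 110 mm apart along y, 40 mm to -x of the origin (on the bench, z up). In each a lever's hub stands on the base, arm to +x, 4 mm inside walls on its -x, +y and -y sides that rise 52 mm above the bench; +x side open. Which lever is in which pocket changes
- mat: black rubber mat, fixed, 190 x 110 x 3 mm (x, y, z), kept free for laying a lever down; origin at the centre of its underside, x along its length, roughly away from the robot
- timer: white timer, a bystander, not to be disturbed; origin at the centre of its underside
- pen_blue: blue pen, a bystander, not to be disturbed; origin at the centre of its underside
- brush: red-handled brush, a bystander, not to be disturbed; origin at the centre of its underside
- label_roll: roll of white labels, a bystander, not to be disturbed; origin at the centre of its underside
- calculator: grey calculator, a bystander, not to be disturbed; origin at the centre of its underside

How it is judged (in metres and radians):
At the end, for the whole second after the job is handed in: one lever on each spindle, at rest: hub underside within 4 mm of the plate, hub axis within 5 mm of the spindle's axis, end boss within 12 mm of the channel-end point, upright within 0.06 rad (((horizontal distance between lever_a and left_seat below 0.005 m and z of lever_a in the frame of left_seat between -0.003 and 0.004 m and horizontal distance between lever_a_end and left_channel_end below 0.012 m and angle between each of lever_a, lever_b's own z axis and vertical below 0.06 rad and linear speed of each of lever_a, lever_b below 0.02 m/s and horizontal distance between lever_b and right_seat below 0.005 m and z of lever_b in the frame of right_seat between -0.003 and 0.004 m and horizontal distance between lever_b_end and right_channel_end below 0.012 m) or (horizontal distance between lever_a and right_seat below 0.005 m and z of lever_a in the frame of right_seat between -0.003 and 0.004 m and horizontal distance between lever_a_end and right_channel_end below 0.012 m and angle between each of lever_a, lever_b's own z axis and vertical below 0.06 rad and linear speed of each of lever_a, lever_b below 0.02 m/s and horizontal distance between lever_b and left_seat below 0.005 m and z of lever_b in the frame of left_seat between -0.003 and 0.004 m and horizontal distance between lever_b_end and left_channel_end below 0.012 m))); the robot touches nothing.
It fails at once if one of the loose bystanders is moved by more than 30 mm (distance of any of timer, pen_blue, brush, label_roll, calculator from where it was at the start of the episode above 0.03 m).
It also fails if it takes over 72 s, if anything falls off the work surface, if the arm or the gripper's body presses on something with over 40 N, if the wrist force passes 120 N, or if a joint passes its speed limit or range.

## Working session

There is one attempt and no reset: what is moved stays moved. The work goes in short steps, Python scripts to look and compute and a tool call to move; the robot and the scene stay as the last step left them, time stands still between calls to the robot, and variables do not carry over. Pictures are saved under pics/ and viewed, at most 10 in all, crops included, and the job is handed in when it is done.

```bash
ls; mkdir -p pics; python3 - <<'E'
from cell import env
import cv2,numpy as np
for n in("scene","top"):
    p,d=env.read_camera(n); cv2.imwrite(f"pics/{n}0.png",p[:,:,::-1]); np.save(f"pics/{n}0d.npy",d); print(n,env.camera_info(n))
print(env.state())
E
```

```text
cell.py
pics
scene {'vertical_fov': 56.592923624393165, 'cx': 251.00440356380142, 'cy': 191.11148691703283, 'origin': array([ 652.24289543, -777.37972993,  620.54483623]), 'attitude': array([-2.15022771,  0.00428166,  0.13623684])}
top {'vertical_fov': 49.313428914046106, 'cx': 259.81162135109247, 'cy': 193.99963981325703, 'origin': array([ 294.68916164,   83.431805  , 1354.30576227]), 'attitude': array([-2.95696119, -0.02545477, -1.55069555])}
{'t': 0.1, 'joints': array([-1.40755051e+00,  4.91468359e-01,  1.55938651e+00, -1.53464479e-05,
        1.09171306e+00, -1.05598244e-01]), 'qvel': array([ 0.00071476, -0.00126592, -0.00079461, -0.00245643, -0.00140127,
       -0.00109916]), 'tau': array([ 3.09861214e-03, -6.13623905e+01, -2.58605915e+01,  6.94011804e-02,
        4.70394047e-02, -6.83743247e-05]), 'eef_pos': array([ 165.99445666, -602.32721187,  214.14008564]), 'tcp_rot': array([-3.14062137e+00, -8.92602069e-05,  2.68851102e-01]), 'ft_force': array([-0.10528385,  0.60528175, -0.57822854]), 'moment': array([-0.01712521,  0.01189421,  0.00659118]), 'grip_force': 0.0, 'opening': 1.0035398099623842}
```
View pics/top0.png

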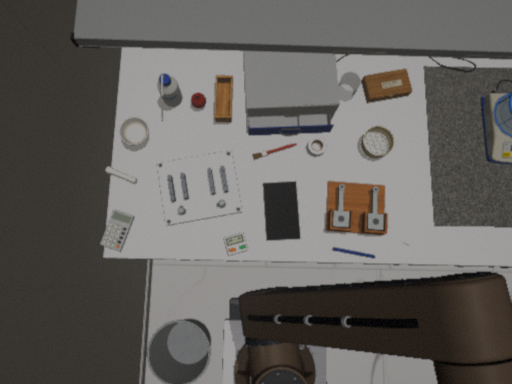

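View pics/scene0.png

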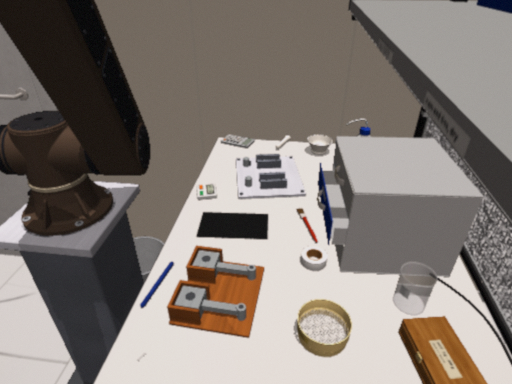

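Top view: drive at around (200,187) with spindles at about (181,211) and (221,204); rack hubs at (341,219) and (375,222); mat at (281,210). The bystanders are clear of the area between them. Next I'll measure by depth.

```bash
cat > h.py <<'E'
import numpy as np,cv2
from scipy.spatial.transform import Rotation as R
from cell import env
def cloud(n,d):
    c=env.camera_info(n); f=d.shape[0]/2/np.tan(np.radians(c["vertical_fov"])/2)
    v,u=np.mgrid[:d.shape[0],:d.shape[1]]
    P=np.stack([(u-c["cx"])/f*d,(v-c["cy"])/f*d,d],-1)
    W=P@R.from_euler("xyz",c["attitude"]).as_matrix().T+c["origin"]
    W[d<=0]=np.nan
    return W
def proj(n,X):
    c=env.camera_info(n); f=192/np.tan(np.radians(c["vertical_fov"])/2)
    p=(np.atleast_2d(X)-c["origin"])@R.from_euler("xyz",c["attitude"]).as_matrix()
    return p[:,:2]/p[:,2:]*f+[c["cx"],c["cy"]]
E
python3 - <<'E'
from h import *
np.set_printoptions(precision=1,suppress=True,linewidth=200)
T=cloud("top",np.load("pics/top0d.npy")); S=cloud("scene",np.load("pics/scene0d.npy"))
for nm,(u,v) in dict(bench=(300,180),mat=(281,210),hub1=(341,224),hub2=(376,228),spL=(181,211),spR=(221,204),boss1=(341,187),boss2=(375,190),plate=(200,180),pL1=(161,165),pR1=(232,154),pL0=(169,220),pR0=(240,208),rack=(357,200),brush=(275,152),timer=(236,244),roll=(316,147),box=(290,90),boxf=(290,125),shelf=(290,30),pen=(353,252)).items(): print(nm,T[v,u])
for nm,(u,v) in dict(bench=(280,210),mat=(233,225),hub1=(207,258),hub2=(190,297),plate=(250,190),shelf=(420,80)).items(): print("S",nm,S[v,u])
a=cv2.imread("pics/top0.png");b=cv2.imread("pics/scene0.png")
A=cv2.resize(a[140:235,145:255],(660,570),interpolation=cv2.INTER_CUBIC); cv2.imwrite("pics/c1.png",A)
c1=cv2.resize(b[150:200,225:310],(680,400)[:2],interpolation=cv2.INTER_CUBIC); cv2.imwrite("pics/c2.png",c1)
E
```

```text
bench [599.1 -78.6  -0.4]
mat [495.5 -15.8   8.5]
hub1 [ 449.7 -203.    46.7]
hub2 [ 439.3 -313.1   49.1]
spL [479.6 302.2  43. ]
spR [505.2 177.4  42. ]
boss1 [ 570.3 -206.4   40. ]
boss2 [ 563.2 -316.5   40. ]
plate [587.8 251.   12.4]
pL1 [634.4 380.7  14.2]
pR1 [683.2 150.1  -3.1]
pL0 [453.9 344.1  12.3]
pR0 [498.6 117.6  10.6]
rack [ 534.1 -264.7   11.3]
brush [692.7   6.    1.7]
timer [381.8 126.9  14.5]
roll [ 712.6 -131.5    6.1]
box [811.2 -21.6 230.5]
boxf [758.7 -36.   85.3]
shelf [823.4   5.7 512.5]
pen [ 364.8 -248.4    9.5]
S bench [619.   74.   -1.2]
S mat [494.8 -15.8   0.7]
S hub1 [ 470.  -201.9   50.1]
S hub2 [ 461.9 -313.6   48.1]
S plate [518.8 153.8   9.2]
S shelf [ 784.6 -353.2  505.2]
```

View pics/c1.png

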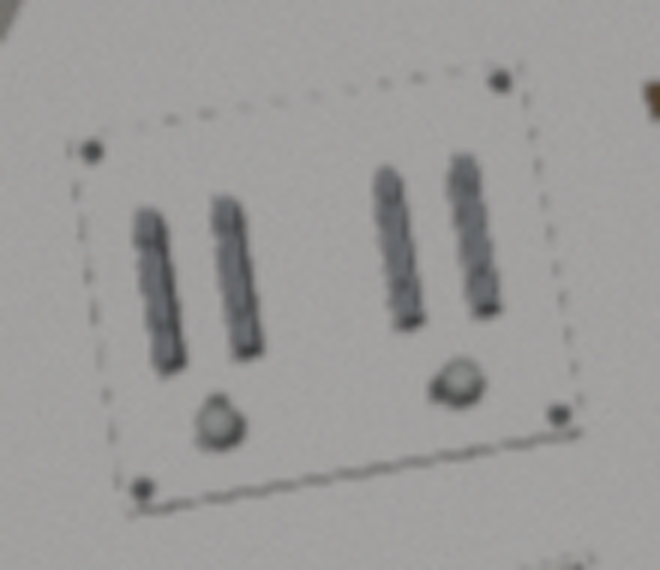

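View pics/c2.png

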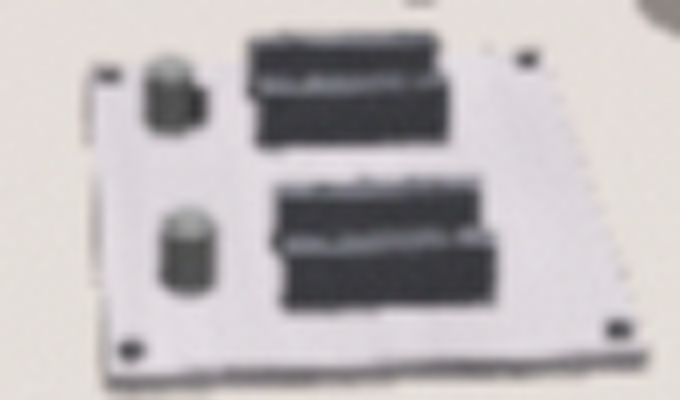

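Crops: the left spindle's key lump sits at its top side (218,398), which is drive +x. The right spindle's lump sits on its left (438,395), which is +y. The scene crop agrees: a dark lump to +x beside the left spindle at (197,103). So the left spindle takes the keyway +x lever. Next I'll fit the poses precisely.

```bash
cat > fit.py <<'E'
from h import *
from scipy.optimize import minimize
K=8
def box(x0,x1,y0,y1,z0,z1): return np.array([[x,y,z] for x in(x0,x1) for y in(y0,y1) for z in(z0,z1)],float)
def cyl(cx,cy,r,z0,z1,r2=None):
    a=np.linspace(0,2*np.pi,24,endpoint=False); 
    return np.vstack([np.c_[cx+q*np.cos(a),cy+q*np.sin(a),0*a+z] for z,q in((z0,r),(z1,r2 or r))])
DRIVE=[box(-24,60,s*65+t*21-6,s*65+t*21+6,12,42) for s in(1,-1) for t in(1,-1)]
LEVER=[box(-25,25,-25,25,0,40),box(25,100,-8,8,12,28),cyl(105,0,10,0,32)]
def place(p,parts,z): 
    c,s=np.cos(p[2]),np.sin(p[2]); M=np.array([[c,-s,0],[s,c,0],[0,0,1]])
    return [q@M.T+[p[0],p[1],z] for q in parts]
def render(n,parts,roi):
    u0,v0,u1,v1=roi; m=np.zeros(((v1-v0)*K,(u1-u0)*K),np.float32)
    for q in parts:
        h=cv2.convexHull(((proj(n,q)-[u0,v0]+.5)*K).astype(np.float32)).astype(np.int32); cv2.fillConvexPoly(m,h,1)
    return cv2.GaussianBlur(cv2.resize(m,(u1-u0,v1-v0),interpolation=cv2.INTER_AREA),(0,0),.7)
def fit(p0,parts,z,imgs):
    "imgs: list of (cam, soft mask image 0..1)"
    rois=[]
    for n,m in imgs:
        pr=proj(n,np.vstack(place(p0,parts,z))); a=np.floor(pr.min(0)-9).astype(int); b=np.ceil(pr.max(0)+9).astype(int)
        rois.append((*a,*b))
    def cost(p):
        c=0
        for (n,m),r in zip(imgs,rois):
            c+=np.mean((render(n,place(p,parts,z),r)-m[r[1]:r[3],r[0]:r[2]])**2)
        return c/len(imgs)
    p=np.array(p0,float)
    for st in(6,2):
        p=minimize(cost,p,method="Nelder-Mead",options=dict(initial_simplex=np.vstack([p]+[p+np.eye(3)[i]*[st,st,.01*st] for i in range(3)]),xatol=.02,fatol=1e-7)).x
    return p,cost(p)
def dark(img): # cheeks: dark vs plate
    g=img.astype(float).mean(2); return np.clip((g.max()*0+145-g)/60,0,1)
def gray(img): # metal versus wood
    f=img.astype(float); s=(f.max(2)-f.min(2)); return np.clip((55-s)/35,0,1)
E
python3 - <<'E'
from fit import *
np.set_printoptions(precision=2,suppress=True)
I={n:cv2.imread(f"pics/{n}0.png") for n in("top","scene")}
D={n:np.load(f"pics/{n}0d.npy") for n in I}
# drive
g=I["top"].astype(float).mean(2); print("plate/cheek",g[180,200],g[185,171],I["scene"].mean(2)[185,270],I["scene"].mean(2)[190,250])
def dk(n):
    g=I[n].astype(float).mean(2); hi,lo=(165,90) if n=="top" else (220,65); return np.clip((hi-g)/(hi-lo),0,1)
for ns in(["top"],["scene"],["top","scene"]):
    print("drive",ns,*fit([555,228,.15],DRIVE,0,[(n,dk(n)) for n in ns]))
# lever masks: gray & low sat
for n,(u,v) in(("top",(341,224)),("top",(357,200)),("top",(375,200)),("scene",(207,258)),("scene",(240,300)),("scene",(235,268))): print(n,I[n][v,u])
for nm,p0 in(("hub1",[455,-203,0]),("hub2",[445,-313,0])):
  for ns in(["top"],["scene"],["top","scene"]): print(nm,ns,*fit(p0,LEVER,8,[(n,gray(I[n])) for n in ns]))
for nm,p in(("mat",[(281,210)]),): pass
m=(I["top"].max(2)<45).astype(np.uint8); l,lab,st,c=cv2.connectedComponentsWithStats(m); k=lab[210,281]; ys,xs=np.where(lab==k); r=cv2.minAreaRect(np.c_[xs,ys].astype(np.float32)); 
ci=env.camera_info("top"); f=192/np.tan(np.radians(ci["vertical_fov"])/2)
for q in [r[0],*cv2.boxPoints(r)]:
    d=R.from_euler("xyz",ci["attitude"]).apply([(q[0]-ci["cx"])/f,(q[1]-ci["cy"])/f,1]); print("mat",ci["origin"]+d*(3-ci["origin"][2])/d[2])
E
```

```text
plate/cheek 162.0 101.33333333333333 59.333333333333336 222.66666666666666
drive ['top'] [563.99 212.29   0.21] 0.10141684632740419
drive ['scene'] [554.3  253.23   0.2 ] 0.04823088304718125
drive ['top', 'scene'] [554.49 252.52   0.21] 0.03442716049915472
top [137 140 137]
top [ 44  80 128]
top [132 135 132]
scene [74 70 72]
scene [ 35  89 162]
scene [156 157 157]Traceback (most recent call last):
  File "<stdin>", line 14, in <module>
  File "fit.py", line 31, in fit
    p=minimize(cost,p,method="Nelder-Mead",options=dict(initial_simplex=np.vstack([p]+[p+np.eye(3)[i]*[st,st,.01*st] for i in range(3)]),xatol=.02,fatol=1e-7)).x
      ~~~~~~~~^^^^^^^^^^^^^^^^^^^^^^^^^^^^^^^^^^^^^^^^^^^^^^^^^^^^^^^^^^^^^^^^^^^^^^^^^^^^^^^^^^^^^^^^^^^^^^^^^^^^^^^^^^^^^^^^^^^^^^^^^^^^^^^^^^^^^^^^^^^^^^^^^
    res = _minimize_neldermead(fun, x0, args, callback, bounds=bounds,
                               **options)
    fxcc = func(xcc)
    fx = function(np.copy(x), *(wrapper_args + args))
  File "fit.py", line 27, in cost
    c+=np.mean((render(n,place(p,parts,z),r)-m[r[1]:r[3],r[0]:r[2]])**2)
                ~~~~~~^^^^^^^^^^^^^^^^^^^^^^
  File "fit.py", line 16, in render
    h=cv2.convexHull(((proj(n,q)-[u0,v0]+.5)*K).astype(np.float32)).astype(np.int32); cv2.fillConvexPoly(m,h,1)
                       ~~~~^^^^^
  File "h.py", line 12, in proj
    c=env.camera_info(n); f=192/np.tan(np.radians(c["vertical_fov"])/2)
ValueError: time passes only in moves, steps and waits
```

```bash
sed -i 's/^def proj/INFO={n:env.camera_info(n) for n in("top","scene")}\ndef proj/; s/    c=env.camera_info(n); f=192/    c=INFO[n]; f=192/' h.py
cat > m0.py <<'E'
from fit import *
np.set_printoptions(precision=2,suppress=True)
I={n:cv2.imread(f"pics/{n}0.png") for n in("top","scene")}
def dk(n):
    g=I[n].astype(float).mean(2); hi,lo=(165,90) if n=="top" else (220,65); return np.clip((hi-g)/(hi-lo),0,1)
for ns in(["top"],["scene"],["top","scene"]):
    print("drive",ns,*fit([552,252,.2],DRIVE,0,[(n,dk(n)) for n in ns]))
for nm,p0 in(("hub1",[452,-202,-.03]),("hub2",[442,-312,-.03])):
  for ns in(["top"],["scene"],["top","scene"]): print(nm,ns,*fit(p0,LEVER,8,[(n,gray(I[n])) for n in ns]))
m=(I["top"].max(2)<45).astype(np.uint8); l,lab,st,c=cv2.connectedComponentsWithStats(m); k=lab[210,281]; ys,xs=np.where(lab==k); r=cv2.minAreaRect(np.c_[xs,ys].astype(np.float32)); 
ci=INFO["top"]; f=192/np.tan(np.radians(ci["vertical_fov"])/2)
for q in [r[0],*cv2.boxPoints(r)]:
    d=R.from_euler("xyz",ci["attitude"]).apply([(q[0]-ci["cx"])/f,(q[1]-ci["cy"])/f,1]); print("mat",ci["origin"]+d*(3-ci["origin"][2])/d[2])
E
time python3 m0.py
```

```text
drive ['top'] [554.22 252.61   0.2 ] 0.02280243491056769
drive ['scene'] [554.26 253.37   0.2 ] 0.05452138371960059
drive ['top', 'scene'] [554.43 253.05   0.2 ] 0.03878233156766881
hub1 ['top'] [ 468.46 -205.71   -0.01] 0.37494780829548807
hub1 ['scene'] [ 466.78 -163.78    0.03] 0.3923791810954662
hub1 ['top', 'scene'] [ 467.46 -201.52   -0.05] 0.43071550183940915
hub2 ['top'] [ 415.   -307.91   -0.07] 0.4191277014627071
hub2 ['scene'] [ 412.85 -292.71   -0.21] 0.24005772561140182
hub2 ['top', 'scene'] [ 413.89 -297.82   -0.16] 0.33137159884624984
mat [494.63 -17.08   3.  ]
mat [581.52  40.83   3.  ]
mat [590.54 -62.19   3.  ]
mat [409.57 -73.77   3.  ]
mat [401.27  26.83   3.  ]
real	0m3.460s
user	0m3.627s
sys	0m0.239s
```

```bash
cat > m1.py <<'E'
from fit import *
np.set_printoptions(precision=3,suppress=True)
I={n:cv2.imread(f"pics/{n}0.png") for n in("top","scene")}
M={}
for n,(u0,v0,u1,v1) in(("top",(322,178,392,240)),("scene",(165,240,270,335))):
    f=I[n].astype(float); wood=np.zeros(f.shape[:2],np.uint8); wood[v0:v1,u0:u1]=((f[...,2]-f[...,0])>40)[v0:v1,u0:u1]
    hull=np.zeros_like(wood); cv2.fillConvexPoly(hull,cv2.convexHull(np.argwhere(wood)[:,::-1].astype(np.int32)),1)
    M[n]=gray(I[n])*hull
for nm,p0 in(("hub1",[462,-202,-.03]),("hub2",[452,-312,-.03])):
  for ns in(["top"],["scene"],["top","scene"]): print(nm,ns,*fit(p0,LEVER,8,[(n,M[n]) for n in ns]))
E
python3 m1.py; python3 - <<'E'
from fit import *
import numpy as np
v=[]
a=cv2.imread("pics/scene0.png")[235:335,160:275]; cv2.imwrite("pics/c3.png",cv2.resize(a,(690,600),interpolation=cv2.INTER_CUBIC))
E
```

```text
hub1 ['top'] [ 468.271 -205.816   -0.008] 0.02590833742795844
hub1 ['scene'] [ 466.022 -196.285   -0.087] 0.15139865225401142
hub1 ['top', 'scene'] [ 467.322 -202.458   -0.043] 0.09814852478176106
hub2 ['top'] [ 462.285 -316.146   -0.005] 0.05294525518572218
hub2 ['scene'] [ 460.367 -306.934   -0.1  ] 0.07033124836247343
hub2 ['top', 'scene'] [ 461.043 -308.578   -0.088] 0.0680829183595609
```

View pics/c3.png

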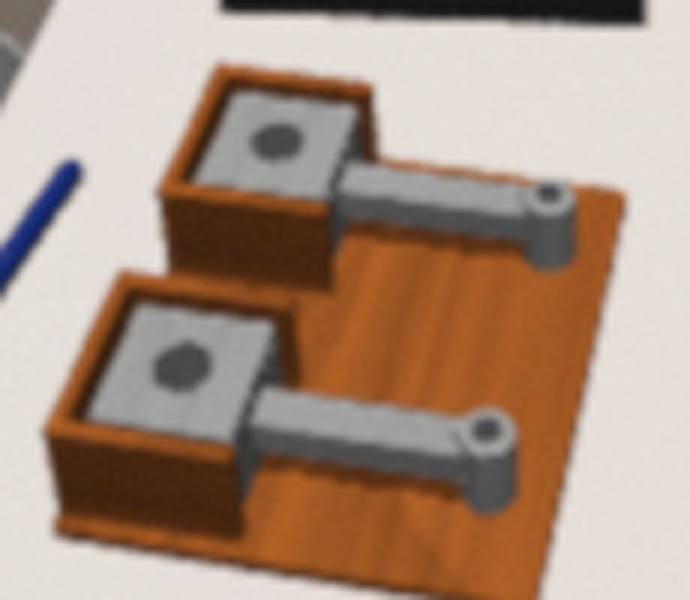

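The crop shows both hubs in their pockets at (275,140) and (180,365), with the pocket walls ending flush with the hub fronts and the arms free. I'll use the top-view fit and take the left-pocket lever by its arm first.

The manual's scale: shifts go in units of 50 mm and turns go in units of 0.1 rad. Converting my numbers, 148 mm is 2.96, -96 mm is -1.92.

```bash
cat > go.py <<'E'
import sys; from h import *
# go.py x y z yaw : shift in tool axes from the present measured pose
x,y,z,w=map(float,sys.argv[1:5]); s=env.state(); r=R.from_euler("xyz",s["tcp_rot"])
d=r.inv().apply(np.array([x,y,z])-s["eef_pos"]); dy=(s["tcp_rot"][2]-w+np.pi)%(2*np.pi)-np.pi
print("need",d.round(1),"turn",round(dy,3),"| at",s["eef_pos"].round(1),"yaw",round(s["tcp_rot"][2],3),"t",round(s["t"],1))
E
```

Emit:
steer_hand(
  steps=[2.96, -1.92, 0, 0, 0.5, 2.96, -1.92, 0, 0, 0.5, 2.96, -1.92, 0, 0, 0.5, 2.96, -1.92, 0, 0, 0.5, 2.96, -1.92, 0, 0, 0.5],
)

```text
t: 0.52
eef_pos: [285.7, -466.6, 214.6]
tcp_rot: [-3.14, -0.001, 0.271]
ft_force: [1.1, -0.5, -0.0]
opening: 0.708
grip_force: 0.0
```

Emit:
steer_hand(
  steps=[2.96, -1.92, 0, 0, 0.5, 2.96, -1.92, 0, 0, 0.5, 2.96, -1.92, 0, 0, 0.5, 2.96, -1.92, 0, 0, 0.5, 2.96, -1.92, 0, 0, 0.5],
)

```text
t: 0.93
eef_pos: [402.8, -335.3, 214.6]
tcp_rot: [-3.141, -0.0, 0.272]
ft_force: [0.6, -0.5, 0.6]
opening: 0.502
grip_force: 0.0
```

Emit:
steer_hand(
  steps=[2.94, -1.94, 0, 1, 0.5, 2.94, -1.94, 0, 2, 0.5, 2.94, -1.94, 0, 3, 0.5, 2.94, -1.94, 0, 3, 0.5, 2.94, -1.94, 0, 3, 0.5],
)

```text
t: 1.35
eef_pos: [519.0, -202.9, 214.4]
tcp_rot: [-3.141, -0.001, -0.029]
ft_force: [-0.2, 0.2, 0.5]
opening: 0.502
grip_force: 0.0
```

```bash
python3 go.py 516 -206.2 12 -0.03
```

```text
need [ -3.    3.4 202.4] turn 0.001 | at [ 519.  -202.9  214.4] yaw -0.029 t 1.4
```

Emit:
steer_hand(
  steps=[-0.06, 0.068, 0.8, 0, 0.5, -0.06, 0.068, 1.6, 0, 0.5, -0.06, 0.068, 2.4, 0, 0.5, -0.06, 0.068, 3, 0, 0.5, -0.06, 0.068, 3, 0, 0.5],
)

```text
t: 1.77
eef_pos: [510.6, -209.0, 59.5]
tcp_rot: [-3.138, 0.008, -0.031]
ft_force: [-0.5, -0.3, -0.2]
opening: 0.5
grip_force: 0.0
```

Emit:
steer_hand(
  steps=[0, 0, 0.4, 0, 0.5, 0, 0, 0.8, 0, 0.5, 0, 0, 1.04, 0, 0.5, 0, 0, 1.04, 0, 0.5],
)

```text
t: 2.1
eef_pos: [512.8, -210.0, 12.1]
tcp_rot: [-3.141, 0.002, -0.031]
ft_force: [-0.3, -0.0, 0.8]
opening: 0.497
grip_force: 0.0
```

```bash
python3 go.py 516 -206.2 12 -0.03
python3 - <<'E'
from h import *
p,d=env.read_camera("scene"); cv2.imwrite("pics/g1.png",cv2.resize(p[200:350,130:330,::-1],(800,600)))
E
```

```text
need [ 3.1 -3.9  0.1] turn -0.001 | at [ 512.8 -210.    12.1] yaw -0.031 t 2.1
```

View pics/g1.png

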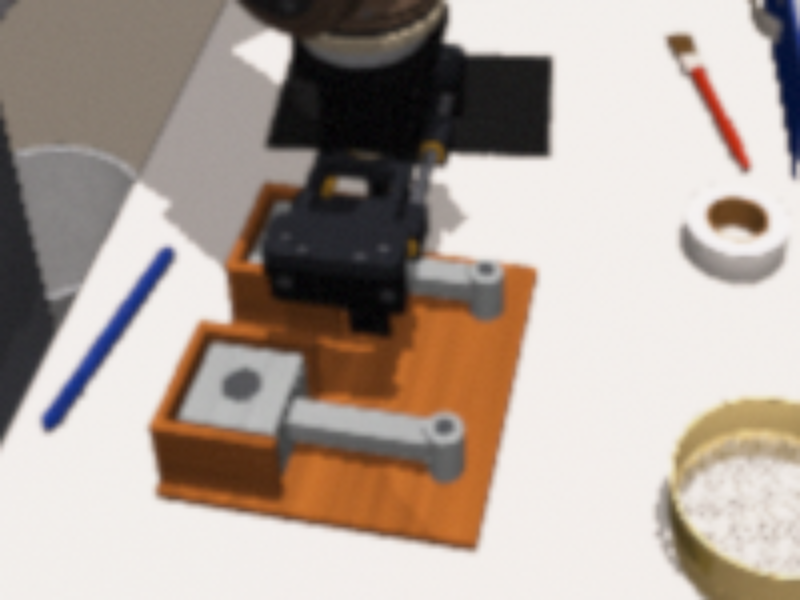

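The fingers straddle the left lever's arm at (370,300), with the hub and boss to either side. I'll correct by a few mm and close.

Emit:
steer_hand(
  steps=[0.06, -0.078, 0, 0, 0.5, 0.06, -0.078, 0, 0, 0, 0.06, -0.078, 0, 0, 0, 0.06, -0.078, 0, 0, 0, 0.06, -0.078, 0, 0, 0],
)

```text
t: 2.57
eef_pos: [516.5, -205.9, 13.2]
tcp_rot: [3.141, -0.001, -0.031]
ft_force: [-0.5, -0.1, 0.2]
opening: 0.279
grip_force: 0.0
```

Emit:
steer_hand(
  steps=[0, 0, 0, 0, 0, 0, 0, 0, 0, 0, 0, 0, 0, 0, 0],
)

```text
t: 2.82
eef_pos: [516.4, -205.6, 12.9]
tcp_rot: [-3.141, -0.0, -0.032]
ft_force: [-0.1, 2.8, 6.4]
opening: 0.168
grip_force: 29.8
```

Emit:
steer_hand(
  steps=[0, 0, -0.3, 0, 0, 0, 0, -0.7, 0, 0, 0, 0, -1.2, 0, 0, 0, 0, -1.6, 0, 0, 0, 0, -1.6, 0, 0],
)

```text
t: 3.23
eef_pos: [517.6, -206.5, 95.7]
tcp_rot: [3.139, -0.004, -0.031]
ft_force: [0.5, -0.5, -2.3]
opening: 0.171
grip_force: 30.0
```

```bash
python3 go.py 510 -17 55 -0.087
```

```text
need [ -13.6 -189.3   40.1] turn 0.056 | at [ 517.6 -206.5   95.7] yaw -0.031 t 3.2
```

Emit:
steer_hand(
  steps=[-0.28, -0.8, 0, 0, 0, -0.28, -1.6, 0, 0, 0, -0.28, -2.4, 0, 0, 0, -0.28, -3.2, 0, 0, 0, -0.28, -3.78, 0, 0, 0],
)

```text
t: 3.65
eef_pos: [507.3, -13.9, 91.5]
tcp_rot: [-3.141, 0.002, -0.031]
ft_force: [0.7, -1.0, -2.6]
opening: 0.164
grip_force: 30.0
```

Emit:
steer_hand(
  steps=[0, 0, 0, -1, 0, 0, 0, 0, -1, 0, 0, 0, 0.6, -1, 0, 0, 0, 1.1, -1, 0, 0, 0, 1.1, -1, 0],
)

```text
t: 4.07
eef_pos: [506.2, -16.9, 33.6]
tcp_rot: [-3.14, 0.006, 0.066]
ft_force: [-1.2, 0.4, -3.6]
opening: 0.167
grip_force: 30.0
```

```bash
python3 go.py 497 -17 9 0.07
python3 - <<'E'
from h import *
p,d=env.read_camera("scene"); cv2.imwrite("pics/g2.png",cv2.resize(p[180:280,170:303,::-1],(800,600)))
E
```

```text
need [-9.  -0.5 24.7] turn -0.004 | at [506.2 -16.9  33.6] yaw 0.066 t 4.1
```

View pics/g2.png

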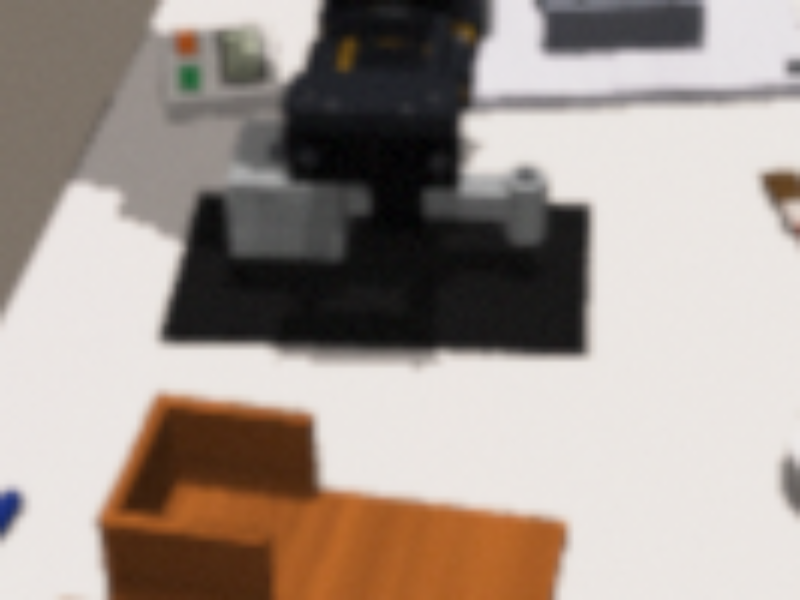

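The lever is held level above the mat: hub at (290,210), boss at (525,205). I'll set it down, retreat and measure.

Emit:
steer_hand(
  steps=[-0.18, 0, 0.2, 0, 0, -0.18, 0, 0.36, 0, 0, -0.18, 0, 0.42, 0, 0, -0.18, 0, 0.46, 0, 0, -0.18, 0, 0.48, 0, 0],
)

```text
t: 4.53
eef_pos: [499.9, -17.3, 13.9]
tcp_rot: [3.141, -0.001, 0.068]
ft_force: [0.6, 0.2, -3.3]
opening: 0.166
grip_force: 30.0
```

Emit:
steer_hand(
  steps=[0, 0, 0.01, 0, 0, 0, 0, 0.01, 0, 0.5, 0, 0, 0.01, 0, 0.5, 0, 0, 0.01, 0, 0.5, 0, 0, 0.01, 0, 0.5],
)

```text
t: 4.95
eef_pos: [499.5, -17.1, 13.4]
tcp_rot: [3.141, -0.0, 0.069]
ft_force: [0.3, -0.2, 0.2]
opening: 0.389
grip_force: 0.0
```

Emit:
steer_hand(
  steps=[0, 0, -0.4, 0, 0.5, 0, 0, -1, 0, 0.8, 0, 0, -1.8, 0, 0.8, 0, 0, -2.6, 0, 0.8, 0, 0, -3.2, 0, 0.8],
)

```text
t: 5.37
eef_pos: [499.5, -17.1, 176.3]
tcp_rot: [3.141, -0.002, 0.069]
ft_force: [0.5, -0.5, 0.4]
opening: 0.723
grip_force: 0.0
```

Emit:
steer_hand(
  steps=[0, -0.8, 0, 0, 0.8, 0, -1.6, 0, 0, 0.8, 0, -2.4, 0, 0, 0.8, 0, -3.2, 0, 0, 0.8, 0, -3.2, 0, 0, 0.8],
)

```text
t: 5.78
eef_pos: [487.4, 147.7, 173.5]
tcp_rot: [-3.141, -0.001, 0.073]
ft_force: [-1.1, -1.0, -0.9]
opening: 0.799
grip_force: 0.0
```

```bash
cat > m2.py <<'E'
from fit import *
import sys
np.set_printoptions(precision=3,suppress=True)
p0=[float(a) for a in sys.argv[1:4]]; z=float(sys.argv[4]); tag=sys.argv[5]
I={}
for n in("top","scene"):
    p,d=env.read_camera(n); I[n]=p; cv2.imwrite(f"pics/{tag}{n}.png",p[:,:,::-1])
M={n:np.clip((I[n].astype(float).mean(2)-45)/(60),0,1) for n in I}  # lever bright on the black mat
for n in I:
    g=I[n].astype(float).mean(2)
    mat=np.zeros(g.shape,np.uint8); c,s=np.cos(.07),np.sin(.07)
    q=proj(n,[[494.6+x*c-y*s,-17+x*s+y*c,3] for x,y in((-93,-53),(93,-53),(93,53),(-93,53))])
    cv2.fillConvexPoly(mat,q.astype(np.int32),1)
    hi=np.percentile(g[(mat>0)],97); print(n,"p97",hi, "p20",np.percentile(g[mat>0],20)); M[n]=np.clip((g-35)/50,0,1)
    if n=="scene": mat=cv2.dilate(mat,np.ones((21,1),np.uint8)) if 0 else mat
    M[n]*=mat
for ns in(["top"],["scene"],["top","scene"]): print(ns,*fit(p0,LEVER,z,[(n,M[n]) for n in ns]))
E
python3 m2.py 449 -20 0.07 3 p1
```

```text
top p97 147.0 p20 34.666666666666664
scene p97 156.0 p20 21.333333333333332
['top'] [452.38  -22.709   0.071] 0.041851107663420324
['scene'] [449.246 -20.817   0.125] 0.05505226676241661
['top', 'scene'] [450.968 -22.696   0.093] 0.054016215238608216
```

```bash
cat > m3.py <<'E'
from h import *
import sys
np.set_printoptions(precision=2,suppress=True)
x0,y0,zt=map(float,sys.argv[1:4])
for n in("top","scene"):
    p,d=env.read_camera(n); W=cloud(n,d); X=W[(abs(W[...,0]-x0)<45)&(abs(W[...,1]-y0)<45)&(abs(W[...,2]-zt)<7)]
    B=W[(abs(W[...,0]-x0-105)<35)&(abs(W[...,1]-y0-8)<35)&(W[...,2]>zt-24)]
    r=cv2.minAreaRect(X[:,:2].astype(np.float32)); print(n,len(X),"med",np.median(X,0),"rect",r,"| boss/arm",len(B),np.median(B,0),B.min(0),B.max(0))
E
python3 m3.py 451 -22 43; python3 go.py 451 -22 9 0.07
```

```text
top 250 med [451.82 -19.86  43.87] rect ((452.74072265625, -20.301246643066406), (51.676334381103516, 49.71125411987305), 4.682572841644287) | boss/arm 74 [543.59 -13.44  33.44] [521.14 -23.79  26.34] [566.07  -3.75  42.61]
scene 237 med [452.28 -26.12  41.94] rect ((451.6378173828125, -21.418901443481445), (49.905609130859375, 54.550811767578125), 3.942582607269287) | boss/arm 118 [545.92 -19.99  29.13] [521.23 -25.38  19.13] [565.09  -3.11  36.88]
need [-48.4 161.  164.2] turn -0.001 | at [488.3 142.  173.1] yaw 0.069 t 6.0
```

Emit:
steer_hand(
  steps=[-0.24, 0.8, 0, 0, 0.85, -0.48, 1.6, 0, 0, 0.85, -0.72, 2.4, 0, 0, 0.85, -0.96, 3.22, 0, 0, 0.85, -0.96, 3.22, 0, 0, 0.85],
)

```text
t: 6.4
eef_pos: [450.1, -27.7, 173.2]
tcp_rot: [3.141, 0.0, 0.062]
ft_force: [0.6, 0.1, 1.3]
opening: 0.854
grip_force: 0.0
```

Emit:
steer_hand(
  steps=[0, 0, 0.6, 0, 0.85, 0, 0, 1.2, 0, 0.85, 0, 0, 1.8, 0, 0.85, 0, 0, 2, 0, 0.85, 0, 0, 2, 0, 0.85],
)

```text
t: 6.82
eef_pos: [450.3, -22.3, 71.0]
tcp_rot: [-3.141, 0.004, 0.066]
ft_force: [-0.2, 0.6, -0.7]
opening: 0.85
grip_force: 0.0
```

Emit:
steer_hand(
  steps=[0, 0, 0, 0, 0.85],
)

```text
t: 6.9
eef_pos: [451.3, -22.2, 73.0]
tcp_rot: [-3.141, 0.001, 0.067]
ft_force: [0.4, -0.4, 0.0]
opening: 0.849
grip_force: 0.0
```

```bash
python3 go.py 452 -21 9 0.075
```

```text
need [ 0.8 -1.2 64. ] turn -0.008 | at [451.3 -22.2  73. ] yaw 0.067 t 6.9
```

Scaled: 64 mm is 1.28, 60 mm is 1.2, -0.008 rad is -0.08.

Emit:
steer_hand(
  steps=[0.02, -0.02, 0.6, -0.08, 0.85, 0.02, -0.02, 1, -0.08, 0.85, 0.02, -0.02, 1.2, -0.08, 0.85, 0.02, -0.02, 1.28, -0.08, 0.85, 0.02, -0.02, 1.28, -0.08, 0.85],
)

```text
t: 7.32
eef_pos: [452.7, -20.7, 9.4]
tcp_rot: [3.141, -0.0, 0.076]
ft_force: [-0.5, 0.3, -0.1]
opening: 0.849
grip_force: 0.0
```

Emit:
steer_hand(
  steps=[0, 0, 0, 0, 0, 0, 0, 0, 0, 0, 0, 0, 0, 0, 0, 0, 0, 0, 0, 0, 0, 0, 0, 0, 0],
)

```text
t: 7.73
eef_pos: [452.6, -20.4, 9.5]
tcp_rot: [3.141, -0.001, 0.077]
ft_force: [0.1, 0.2, -0.2]
opening: 0.555
grip_force: 0.0
```

Emit:
steer_hand(
  steps=[0, 0, 0, 0, 0, 0, 0, 0, 0, 0],
)

```text
t: 7.9
eef_pos: [452.6, -20.4, 9.5]
tcp_rot: [3.141, -0.001, 0.077]
ft_force: [-1.4, -0.6, 7.2]
opening: 0.522
grip_force: 30.0
```

```bash
python3 go.py 452 -21 9 0.075
```

```text
need [-0.6  0.6  0.5] turn 0.002 | at [452.6 -20.4   9.5] yaw 0.077 t 7.9
```

Emit:
steer_hand(
  steps=[0, 0, -0.6, 0, 0, 0, 0, -1.2, 0, 0, 0, 0, -1.8, 0, 0, 0, 0, -2, 0, 0, 0, 0, -2, 0, 0],
)

```text
t: 8.32
eef_pos: [453.2, -20.4, 111.2]
tcp_rot: [3.14, -0.004, 0.077]
ft_force: [1.1, -0.0, -2.7]
opening: 0.524
grip_force: 30.0
```

```bash
python3 go.py 482.6 304.8 80 0.2
```

```text
need [  54.2 -322.    31.1] turn -0.123 | at [453.2 -20.4 111.2] yaw 0.077 t 8.3
```

Emit:
steer_hand(
  steps=[0.14, -0.8, 0, 0, 0, 0.28, -1.6, 0, 0, 0, 0.42, -2.4, 0, 0, 0, 0.56, -3.2, 0, 0, 0, 0.56, -3.2, 0, 0, 0],
)

```text
t: 8.73
eef_pos: [467.8, 146.7, 107.8]
tcp_rot: [-3.141, 0.001, 0.081]
ft_force: [-2.1, -0.6, -3.5]
opening: 0.526
grip_force: 30.0
```

Emit:
steer_hand(
  steps=[0.14, -0.8, 0, 0, 0, 0.26, -1.6, 0, 0, 0, 0.4, -2.4, 0, 0, 0, 0.52, -3.24, 0, 0, 0, 0.52, -3.24, 0, 0, 0],
)

```text
t: 9.15
eef_pos: [481.3, 310.4, 107.4]
tcp_rot: [-3.141, -0.0, 0.081]
ft_force: [-0.8, -1.3, -2.6]
opening: 0.528
grip_force: 30.0
```

Emit:
steer_hand(
  steps=[0, 0, 0.3, -1, 0, 0, 0, 0.62, -1.23, 0, 0, 0, 0.62, -1.23, 0, 0, 0, 0.62, -1.23, 0],
)

```text
t: 9.48
eef_pos: [480.7, 304.4, 76.5]
tcp_rot: [3.141, 0.003, 0.199]
ft_force: [0.2, -0.5, -3.7]
opening: 0.527
grip_force: 30.0
```

Emit:
steer_hand(
  steps=[0, 0, 0, 0, 0],
)

```text
t: 9.57
eef_pos: [481.6, 304.7, 77.9]
tcp_rot: [3.141, 0.001, 0.198]
ft_force: [0.2, -0.7, -3.1]
opening: 0.523
grip_force: 30.0
```

```bash
python3 go.py 482.6 304.8 80 0.2
python3 - <<'E'
from h import *
ims=[]
for n in("top","scene"):
    p,d=env.read_camera(n); cv2.imwrite(f"pics/s1{n}.png",p[:,:,::-1]); np.save(f"pics/s1{n}.npy",d)
    ims.append(p[140:235,145:255] if n=="top" else p[130:205,215:315])
cv2.imwrite("pics/s1.png",np.hstack([cv2.resize(i[:,:,::-1],(400,340),interpolation=cv2.INTER_CUBIC) for i in ims]))
E
```

```text
need [ 1.1  0.1 -2.1] turn -0.002 | at [481.6 304.7  77.9] yaw 0.198 t 9.6
```

View pics/s1.png

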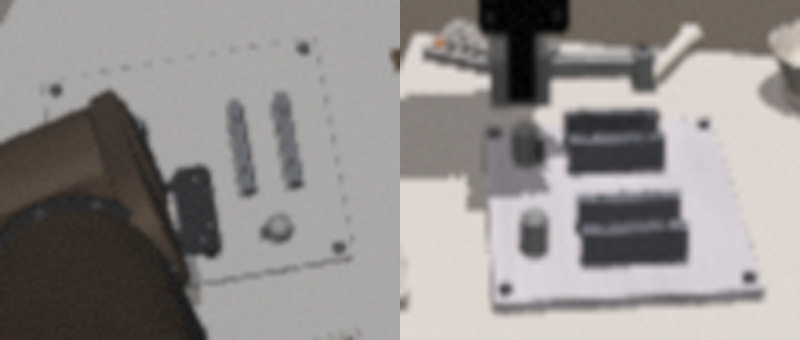

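The lever hangs over the left spindle: in the right half, the hub is at (520,80) above the spindle at (527,143), with the arm in line with the channel. I'll go down gently and watch the force.

Emit:
steer_hand(
  steps=[0.03, 0, 0.24, -0.02, 0, 0.03, 0, 0.4, -0.02, 0, 0.03, 0, 0.5, -0.02, 0, 0.03, 0, 0.5, -0.02, 0, 0.03, 0, 0.5, -0.02, 0],
)

```text
t: 10.08
eef_pos: [482.8, 305.0, 52.6]
tcp_rot: [3.141, 0.001, 0.202]
ft_force: [0.7, -0.2, -2.0]
opening: 0.526
grip_force: 30.0
```

Emit:
steer_hand(
  steps=[0, 0, 0.06, 0, 0, 0, 0, 0.12, 0, 0, 0, 0, 0.16, 0, 0, 0, 0, 0.16, 0, 0],
)

```text
t: 10.42
eef_pos: [483.6, 305.4, 44.9]
tcp_rot: [-3.141, -0.001, 0.202]
ft_force: [3.0, 0.8, -5.5]
opening: 0.528
grip_force: 29.9
```

```bash
python3 go.py 483.2 304.8 36 0.2
```

```text
need [-0.6  0.5  8.9] turn 0.002 | at [483.6 305.4  44.9] yaw 0.202 t 10.4
```

Emit:
steer_hand(
  steps=[0.016, 0, 0.06, 0, 0, 0.016, 0, 0.12, 0, 0, 0.016, 0, 0.12, 0, 0],
)

```text
t: 10.67
eef_pos: [484.0, 305.4, 38.6]
tcp_rot: [3.142, -0.0, 0.202]
ft_force: [2.7, 1.0, -5.4]
opening: 0.523
grip_force: 29.9
```

Emit:
steer_hand(
  steps=[0, 0, 0.04, 0, 0, 0, 0, 0.08, 0, 0, 0, 0, 0.12, 0, 0, 0, 0, 0.12, 0, 0],
)

```text
t: 11.0
eef_pos: [484.3, 305.4, 35.3]
tcp_rot: [-3.141, -0.002, 0.202]
ft_force: [-3.6, -2.9, 24.1]
opening: 0.524
grip_force: 30.0
```

```bash
python3 go.py 483.2 304.8 18.5 0.2
```

```text
need [-1.2  0.4 16.8] turn 0.002 | at [484.3 305.4  35.3] yaw 0.202 t 11.0
```

Stopped at the key's height with 24 N, so this lever looks like the right spindle's. I'll lift it and move 130 mm along the drive's -y.

Emit:
steer_hand(
  steps=[0, 0, -0.2, 0, 0, 0, 0, -0.5, 0, 0, 0, 0, -0.8, 0, 0, 0, 0, -0.8, 0, 0],
)

```text
t: 11.33
eef_pos: [484.2, 305.7, 75.3]
tcp_rot: [-3.141, -0.002, 0.202]
ft_force: [0.4, 0.5, -1.9]
opening: 0.523
grip_force: 30.0
```

```bash
python3 go.py 483.2 304.8 18.5 0.2
```

```text
need [-1.3  0.7 56.8] turn 0.002 | at [484.2 305.7  75.3] yaw 0.202 t 11.3
```

Emit:
steer_hand(
  steps=[0.014, 0.8, 0, 0, 0, 0.014, 1.6, 0, 0, 0, 0.014, 2.3, 0, 0, 0, 0.014, 2.6, 0, 0, 0, 0.014, 2.6, 0, 0, 0],
)

```text
t: 11.75
eef_pos: [510.5, 175.2, 72.3]
tcp_rot: [3.141, 0.002, 0.198]
ft_force: [0.2, 0.5, -3.3]
opening: 0.525
grip_force: 30.0
```

Emit:
steer_hand(
  steps=[0, 0, 0, 0, 0],
)

```text
t: 11.83
eef_pos: [510.2, 177.5, 72.5]
tcp_rot: [-3.142, 0.001, 0.2]
ft_force: [0.1, 0.1, -3.1]
opening: 0.529
grip_force: 30.0
```

```bash
python3 go.py 510.6 177.8 50 0.2
```

```text
need [ 0.5 -0.2 22.5] turn -0.0 | at [510.2 177.5  72.5] yaw 0.2 t 11.8
```

Emit:
steer_hand(
  steps=[0, 0, 0.2, 0, 0, 0, 0, 0.4, 0, 0, 0, 0, 0.48, 0, 0, 0, 0, 0.56, 0, 0, 0, 0, 0.56, 0, 0],
)

```text
t: 12.25
eef_pos: [510.3, 178.6, 44.0]
tcp_rot: [3.141, 0.001, 0.203]
ft_force: [0.8, -0.3, -4.1]
opening: 0.525
grip_force: 30.0
```

Emit:
steer_hand(
  steps=[0, 0, 0.06, 0, 0, 0, 0, 0.12, 0, 0, 0, 0, 0.12, 0, 0],
)

```text
t: 12.5
eef_pos: [510.6, 178.2, 38.8]
tcp_rot: [3.141, -0.0, 0.202]
ft_force: [0.7, 0.1, -3.3]
opening: 0.527
grip_force: 30.0
```

Emit:
steer_hand(
  steps=[0, 0, 0.04, 0, 0, 0, 0, 0.08, 0, 0, 0, 0, 0.12, 0, 0, 0, 0, 0.12, 0, 0],
)

```text
t: 12.83
eef_pos: [510.6, 178.1, 32.8]
tcp_rot: [3.142, -0.0, 0.202]
ft_force: [1.7, -0.8, -3.4]
opening: 0.524
grip_force: 30.0
```

```bash
python3 go.py 510.6 177.8 18 0.2
```

```text
need [-0.   0.3 14.8] turn 0.002 | at [510.6 178.1  32.8] yaw 0.202 t 12.8
```

It passes the key level freely, so it matches the right spindle. I'll seat it.

Emit:
steer_hand(
  steps=[0, 0, 0.08, 0, 0, 0, 0, 0.16, 0, 0, 0, 0, 0.2, 0, 0, 0, 0, 0.24, 0, 0, 0, 0, 0.24, 0, 0],
)

```text
t: 13.25
eef_pos: [510.7, 178.1, 20.7]
tcp_rot: [3.142, -0.0, 0.202]
ft_force: [3.8, 0.6, -4.8]
opening: 0.525
grip_force: 30.0
```

Emit:
steer_hand(
  steps=[0, 0, 0.02, 0, 0, 0, 0, 0.04, 0, 0, 0, 0, 0.06, 0, 0, 0, 0, 0.06, 0, 0],
)

```text
t: 13.58
eef_pos: [510.7, 178.1, 18.2]
tcp_rot: [3.142, -0.0, 0.202]
ft_force: [2.5, 0.1, -2.9]
opening: 0.526
grip_force: 30.0
```

```bash
python3 go.py 510.6 177.8 18 0.2
```

```text
need [-0.2  0.3  0.2] turn 0.002 | at [510.7 178.1  18.2] yaw 0.202 t 13.6
```

Emit:
steer_hand(
  steps=[0, 0, 0.014, 0, 0, 0, 0, 0.028, 0, 0, 0, 0, 0.04, 0, 0, 0, 0, 0.04, 0, 0],
)

```text
t: 13.92
eef_pos: [511.0, 178.2, 17.8]
tcp_rot: [3.142, -0.002, 0.202]
ft_force: [-2.3, -0.3, 21.1]
opening: 0.524
grip_force: 30.0
```

Emit:
steer_hand(
  steps=[0, 0, 0, 0, 0.8, 0, 0, 0, 0, 0.8, 0, 0, 0, 0, 0.8, 0, 0, 0, 0, 0.8, 0, 0, 0, 0, 0.8],
)

```text
t: 14.33
eef_pos: [510.4, 178.0, 15.9]
tcp_rot: [3.141, 0.001, 0.202]
ft_force: [0.3, 0.1, 0.5]
opening: 0.787
grip_force: 0.0
```

Emit:
steer_hand(
  steps=[0, 0, -0.6, 0, 0.8, 0, 0, -1.4, 0, 0.8, 0, 0, -2.2, 0, 0.8, 0, 0, -2.8, 0, 0.8, 0, 0, -2.8, 0, 0.5],
)

```text
t: 14.75
eef_pos: [512.6, 178.7, 161.6]
tcp_rot: [-3.142, -0.009, 0.202]
ft_force: [0.3, -0.1, -0.4]
opening: 0.77
grip_force: 0.0
```

Emit:
steer_hand(
  steps=[0, 0.8, 0, 0, 0.5, 0, 1.6, 0, 0, 0.5, 0, 2.4, 0, 0, 0.5, 0, 3.2, 0, 0, 0.5, 0, 4, 0, 0, 0.5],
)

```text
t: 15.17
eef_pos: [550.5, -19.6, 155.6]
tcp_rot: [-3.141, 0.001, 0.202]
ft_force: [1.3, 0.8, 0.1]
opening: 0.505
grip_force: 0.0
```

```bash
python3 - <<'E'
from h import *
np.set_printoptions(precision=2,suppress=True)
for n in("top","scene"):
    p,d=env.read_camera(n); cv2.imwrite(f"pics/e1{n}.png",p[:,:,::-1]); W=cloud(n,d)
    X=W[(abs(W[...,0]-510)<38)&(abs(W[...,1]-177)<38)&(W[...,2]>40)&(W[...,2]<80)]; print(n,len(X),np.median(X,0),cv2.minAreaRect(X[:,:2].astype(np.float32)))
    B=W[(abs(W[...,0]-611)<12)&(abs(W[...,1]-198)<12)]; print("boss",len(B),np.percentile(B,[5,50,95],axis=0)[:,2])
E
python3 go.py 509.5 -208 12 -0.03
```

```text
top 276 [510.29 179.4   52.25] ((518.1519775390625, 179.69216918945312), (67.72425842285156, 50.526554107666016), 11.647172927856445)
boss 53 [10.01 42.42 48.12]
scene 93 [498.82 168.88  50.59] ((518.337158203125, 176.1807861328125), (67.63816833496094, 52.22537612915039), 10.024970054626465)
boss 30 [36.92 41.44 44.81]
need [-77.4 173.6 143.5] turn 0.227 | at [551.4 -22.5 155.4] yaw 0.197 t 15.3
```

The right lever is home: hub top at z 52 (12 + 40) and boss top at about 43. Now the second lever.

The manual's scale: shifts go in units of 50 mm and turns go in units of 0.1 rad. Converting my numbers, 0.227 rad is 2.27.

Emit:
steer_hand(
  steps=[0, 0, 0, 1, 0.5, 0, 0, 0, 2.27, 0.5, 0, 0, 0, 2.27, 0.5, 0, 0, 0, 2.27, 0.5],
)

```text
t: 15.6
eef_pos: [550.3, -17.4, 155.7]
tcp_rot: [-3.142, 0.001, -0.021]
ft_force: [0.2, -0.5, -0.9]
opening: 0.498
grip_force: 0.0
```

```bash
python3 go.py 510.3 -316.5 12 -0.03
```

```text
need [-33.5 299.9 143.7] turn 0.009 | at [550.3 -17.4 155.7] yaw -0.021 t 15.6
```

Emit:
steer_hand(
  steps=[-0.12, 0.8, 0, 0, 0.5, -0.24, 1.6, 0, 0, 0.5, -0.32, 2.4, 0, 0, 0.5, -0.34, 3.2, 0, 0, 0.5, -0.34, 3.2, 0, 0, 0.5],
)

```text
t: 16.02
eef_pos: [529.4, -182.5, 155.9]
tcp_rot: [3.14, -0.001, -0.024]
ft_force: [-0.8, 0.0, -0.0]
opening: 0.497
grip_force: 0.0
```

Emit:
steer_hand(
  steps=[-0.12, 0.8, 0, 0, 0.5, -0.24, 1.6, 0, 0, 0.5, -0.32, 2.4, 0, 0, 0.5, -0.34, 2.8, 0, 0, 0.5, -0.34, 2.8, 0, 0, 0.5],
)

```text
t: 16.43
eef_pos: [508.7, -320.1, 155.7]
tcp_rot: [3.141, -0.0, -0.024]
ft_force: [-0.5, 0.7, -0.1]
opening: 0.501
grip_force: 0.0
```

Emit:
steer_hand(
  steps=[0, 0, 0.6, 0.09, 0.5, 0, 0, 1.2, 0.09, 0.5, 0, 0, 1.6, 0.09, 0.5, 0, 0, 1.6, 0.09, 0.5, 0, 0, 1.6, 0.09, 0.5],
)

```text
t: 16.85
eef_pos: [509.1, -315.6, 75.8]
tcp_rot: [-3.14, 0.002, -0.031]
ft_force: [0.6, 1.2, 0.8]
opening: 0.503
grip_force: 0.0
```

```bash
python3 go.py 510.3 -316.5 12 -0.03
```

```text
need [ 1.3  0.9 63.7] turn -0.001 | at [ 509.1 -315.6   75.8] yaw -0.031 t 16.9
```

Emit:
steer_hand(
  steps=[0.02, 0.02, 0.6, 0, 0.5, 0.02, 0.02, 1, 0, 0.5, 0.02, 0.02, 1.26, 0, 0.5, 0.02, 0.02, 1.26, 0, 0.5, 0.02, 0.02, 1.26, 0, 0.5],
)

```text
t: 17.27
eef_pos: [510.7, -317.8, 14.3]
tcp_rot: [3.141, -0.001, -0.033]
ft_force: [0.2, -0.0, 0.2]
opening: 0.497
grip_force: 0.0
```

Emit:
steer_hand(
  steps=[0, 0, 0, 0, 0, 0, 0, 0, 0, 0, 0, 0, 0, 0, 0, 0, 0, 0, 0, 0, 0, 0, 0, 0, 0],
)

```text
t: 17.68
eef_pos: [510.2, -317.7, 13.8]
tcp_rot: [-3.142, -0.0, -0.034]
ft_force: [0.7, 4.6, 3.5]
opening: 0.205
grip_force: 2.3
```

Emit:
steer_hand(
  steps=[0, 0, 0, 0, 0, 0, 0, 0, 0, 0],
)

```text
t: 17.85
eef_pos: [510.1, -317.6, 13.7]
tcp_rot: [-3.141, -0.0, -0.035]
ft_force: [-0.2, 3.4, 7.5]
opening: 0.168
grip_force: 29.7
```

Emit:
steer_hand(
  steps=[0, 0, -0.3, 0, 0, 0, 0, -0.7, 0, 0, 0, 0, -1.2, 0, 0, 0, 0, -1.6, 0, 0, 0, 0, -1.6, 0, 0],
)

```text
t: 18.27
eef_pos: [511.3, -318.9, 96.5]
tcp_rot: [3.138, -0.004, -0.034]
ft_force: [0.7, -0.5, -3.1]
opening: 0.164
grip_force: 30.0
```

```bash
python3 go.py 497 -17 40 0.07
```

```text
need [ -24.8 -301.4   55.4] turn -0.104 | at [ 511.3 -318.9   96.5] yaw -0.034 t 18.3
```

Emit:
steer_hand(
  steps=[-0.08, -0.8, 0, 0, 0, -0.16, -1.6, 0, 0, 0, -0.24, -2.4, 0, 0, 0, -0.24, -3, 0, 0, 0, -0.24, -3, 0, 0, 0],
)

```text
t: 18.68
eef_pos: [501.9, -162.9, 92.1]
tcp_rot: [-3.14, 0.003, -0.031]
ft_force: [1.1, -0.5, -2.7]
opening: 0.163
grip_force: 30.0
```

Emit:
steer_hand(
  steps=[-0.08, -0.8, 0, 0, 0, -0.16, -1.6, 0, 0, 0, -0.24, -2.4, 0, 0, 0, -0.24, -3.02, 0, 0, 0, -0.24, -3.02, 0, 0, 0],
)

```text
t: 19.1
eef_pos: [495.5, -12.1, 92.2]
tcp_rot: [-3.141, 0.002, -0.031]
ft_force: [0.2, 0.2, -2.6]
opening: 0.166
grip_force: 30.0
```

Emit:
steer_hand(
  steps=[0, 0, 0.4, -1.04, 0, 0, 0, 0.8, -1.04, 0, 0, 0, 1.1, -1.04, 0, 0, 0, 1.1, -1.04, 0, 0, 0, 1.1, -1.04, 0],
)

```text
t: 19.52
eef_pos: [495.9, -16.7, 37.2]
tcp_rot: [-3.141, 0.002, 0.069]
ft_force: [-0.1, 0.3, -2.2]
opening: 0.168
grip_force: 30.0
```

```bash
python3 go.py 497 -17 9 0.07
```

```text
need [ 1.1  0.4 28.2] turn -0.001 | at [495.9 -16.7  37.2] yaw 0.069 t 19.5
```

Emit:
steer_hand(
  steps=[0.02, 0, 0.2, 0, 0, 0.02, 0, 0.4, 0, 0, 0.02, 0, 0.48, 0, 0, 0.02, 0, 0.52, 0, 0, 0.02, 0, 0.52, 0, 0],
)

```text
t: 19.93
eef_pos: [497.2, -16.2, 11.7]
tcp_rot: [-3.142, 0.001, 0.07]
ft_force: [0.8, 1.1, -2.9]
opening: 0.167
grip_force: 30.0
```

Emit:
steer_hand(
  steps=[0, 0, 0.02, 0, 0, 0, 0, 0.04, 0, 0, 0, 0, 0.04, 0, 0],
)

```text
t: 20.18
eef_pos: [497.7, -16.2, 10.5]
tcp_rot: [3.141, -0.001, 0.07]
ft_force: [0.5, 0.8, 3.2]
opening: 0.168
grip_force: 30.0
```

Emit:
steer_hand(
  steps=[0, 0, 0, 0, 0.5, 0, 0, 0, 0, 0.5, 0, 0, 0, 0, 0.5, 0, 0, 0, 0, 0.5],
)

```text
t: 20.52
eef_pos: [497.3, -16.2, 10.2]
tcp_rot: [3.141, -0.0, 0.07]
ft_force: [0.0, 0.8, 0.7]
opening: 0.392
grip_force: 0.0
```

Emit:
steer_hand(
  steps=[0, 0, -0.4, 0, 0.5, 0, 0, -1, 0, 0.8, 0, 0, -1.8, 0, 0.8, 0, 0, -2.6, 0, 0.8, 0, 0, -3.2, 0, 0.8],
)

```text
t: 20.93
eef_pos: [497.5, -16.2, 173.1]
tcp_rot: [3.141, -0.002, 0.07]
ft_force: [0.8, -0.1, -0.7]
opening: 0.725
grip_force: 0.0
```

Emit:
steer_hand(
  steps=[0, -0.8, 0, 0, 0.8, 0, -1.6, 0, 0, 0.8, 0, -2.4, 0, 0, 0.8, 0, -3.2, 0, 0, 0.8, 0, -3.2, 0, 0, 0.8],
)

```text
t: 21.35
eef_pos: [485.2, 148.5, 170.3]
tcp_rot: [-3.141, -0.0, 0.074]
ft_force: [-0.4, -0.4, -0.6]
opening: 0.797
grip_force: 0.0
```

```bash
python3 m3.py 449 -20 43; python3 m2.py 449 -20 0.07 3 p2;python3 go.py 449 -20 9 0.075
```

```text
top 249 med [451.69 -19.77  43.9 ] rect ((457.10430908203125, -19.154436111450195), (62.23390197753906, 50.177947998046875), 2.8644421100616455) | boss/arm 73 [543.53 -13.09  33.37] [520.78 -20.6   20.34] [563.73  -3.21  42.66]
scene 231 med [451.56 -24.98  42.03] rect ((450.53387451171875, -21.229877471923828), (49.7653694152832, 50.576934814453125), 4.125288486480713) | boss/arm 123 [543.23 -19.49  29.92] [519.67 -25.79  19.01] [564.38  -3.31  35.97]
top p97 147.9 p20 34.666666666666664
scene p97 156.66666666666666 p20 21.333333333333332
['top'] [451.137 -21.733   0.069] 0.04221439061178939
['scene'] [447.186 -20.469   0.134] 0.054527541536576594
['top', 'scene'] [449.474 -21.336   0.083] 0.05470711092537539
need [-48.3 159.9 161.1] turn -0.005 | at [486.1 142.9 170. ] yaw 0.07 t 21.6
```

Emit:
steer_hand(
  steps=[-0.24, 0.8, 0, 0, 0.85, -0.48, 1.6, 0, 0, 0.85, -0.72, 2.4, 0, 0, 0.85, -0.92, 3.2, 0, 0, 0.85, -0.92, 3.2, 0, 0, 0.85],
)

```text
t: 21.97
eef_pos: [450.3, -26.0, 170.2]
tcp_rot: [3.141, 0.0, 0.062]
ft_force: [0.4, 0.5, 0.5]
opening: 0.851
grip_force: 0.0
```

Emit:
steer_hand(
  steps=[0, 0, 0.6, 0, 0.85, 0, 0, 1.2, 0, 0.85, 0, 0, 1.8, 0, 0.85, 0, 0, 2, 0, 0.85, 0, 0, 2, 0, 0.85],
)

```text
t: 22.38
eef_pos: [450.2, -20.4, 68.0]
tcp_rot: [-3.141, 0.004, 0.068]
ft_force: [-0.9, -0.4, -0.2]
opening: 0.846
grip_force: 0.0
```

Emit:
steer_hand(
  steps=[0, 0, 0, 0, 0.85],
)

```text
t: 22.47
eef_pos: [451.3, -20.2, 70.0]
tcp_rot: [-3.141, 0.001, 0.068]
ft_force: [0.3, -0.7, -0.2]
opening: 0.849
grip_force: 0.0
```

```bash
python3 go.py 451 -20.3 9 0.072
```

```text
need [-0.3  0.1 61. ] turn -0.004 | at [451.3 -20.2  70. ] yaw 0.068 t 22.5
```

Emit:
steer_hand(
  steps=[0, 0, 0.6, -0.04, 0.85, 0, 0, 1, -0.04, 0.85, 0, 0, 1.16, -0.04, 0.85, 0, 0, 1.22, -0.04, 0.85, 0, 0, 1.22, -0.04, 0.85],
)

```text
t: 22.88
eef_pos: [451.8, -19.6, 9.6]
tcp_rot: [3.141, -0.0, 0.073]
ft_force: [-0.6, -0.2, 0.4]
opening: 0.848
grip_force: 0.0
```

Emit:
steer_hand(
  steps=[0, 0, 0, 0, 0, 0, 0, 0, 0, 0, 0, 0, 0, 0, 0, 0, 0, 0, 0, 0, 0, 0, 0, 0, 0],
)

```text
t: 23.3
eef_pos: [451.6, -19.4, 9.5]
tcp_rot: [3.141, -0.001, 0.074]
ft_force: [0.1, 0.5, -0.1]
opening: 0.557
grip_force: 0.0
```

Emit:
steer_hand(
  steps=[0, 0, 0, 0, 0, 0, 0, 0, 0, 0, 0, 0, 0, 0, 0],
)

```text
t: 23.55
eef_pos: [451.6, -19.4, 9.4]
tcp_rot: [3.141, -0.0, 0.074]
ft_force: [-0.1, -0.1, 6.6]
opening: 0.525
grip_force: 30.0
```

```bash
python3 go.py 451 -20.3 9 0.072
```

```text
need [-0.7  0.8  0.4] turn 0.002 | at [451.6 -19.4   9.4] yaw 0.074 t 23.6
```

Emit:
steer_hand(
  steps=[0, 0, -0.6, 0, 0, 0, 0, -1.2, 0, 0, 0, 0, -1.8, 0, 0, 0, 0, -2, 0, 0, 0, 0, -2, 0, 0],
)

```text
t: 23.97
eef_pos: [452.3, -19.5, 111.2]
tcp_rot: [3.14, -0.004, 0.074]
ft_force: [-0.5, -0.1, -2.6]
opening: 0.523
grip_force: 30.0
```

```bash
python3 go.py 484.6 305.4 80 0.2
```

```text
need [  56.1 -321.7   31.1] turn -0.126 | at [452.3 -19.5 111.2] yaw 0.074 t 24.0
```

Emit:
steer_hand(
  steps=[0.14, -0.8, 0, 0, 0, 0.28, -1.6, 0, 0, 0, 0.42, -2.4, 0, 0, 0, 0.56, -3.2, 0, 0, 0, 0.56, -3.2, 0, 0, 0],
)

```text
t: 24.38
eef_pos: [467.3, 147.5, 107.8]
tcp_rot: [-3.141, 0.001, 0.078]
ft_force: [-0.5, -0.8, -2.1]
opening: 0.523
grip_force: 30.0
```

Emit:
steer_hand(
  steps=[0.14, -0.8, 0, 0, 0, 0.28, -1.6, 0, 0, 0, 0.42, -2.4, 0, 0, 0, 0.56, -3.24, 0, 0, 0, 0.56, -3.24, 0, 0, 0],
)

```text
t: 24.8
eef_pos: [483.4, 311.4, 107.4]
tcp_rot: [-3.141, -0.0, 0.078]
ft_force: [-0.5, -1.4, -3.8]
opening: 0.521
grip_force: 30.0
```

Emit:
steer_hand(
  steps=[0, 0, 0.3, -1, 0, 0, 0, 0.62, -1.26, 0, 0, 0, 0.62, -1.26, 0, 0, 0, 0.62, -1.26, 0, 0, 0, 0.62, -1.26, 0],
)

```text
t: 25.22
eef_pos: [483.6, 305.6, 77.9]
tcp_rot: [3.141, 0.001, 0.198]
ft_force: [0.1, 0.0, -2.6]
opening: 0.524
grip_force: 30.0
```

Emit:
steer_hand(
  steps=[0, 0, 0, 0, 0],
)

```text
t: 25.3
eef_pos: [483.9, 305.8, 78.5]
tcp_rot: [-3.142, -0.001, 0.199]
ft_force: [-0.6, 0.0, -2.7]
opening: 0.522
grip_force: 30.0
```

```bash
python3 go.py 484.6 305.4 53 0.202
```

```text
need [ 0.6  0.5 25.5] turn -0.003 | at [483.9 305.8  78.5] yaw 0.199 t 25.3
```

Emit:
steer_hand(
  steps=[0.012, 0.01, 0.24, -0.03, 0, 0.012, 0.01, 0.4, -0.03, 0, 0.012, 0.01, 0.5, -0.03, 0, 0.012, 0.01, 0.5, -0.03, 0, 0.012, 0.01, 0.5, -0.03, 0],
)

```text
t: 25.72
eef_pos: [484.2, 305.4, 53.1]
tcp_rot: [3.141, 0.0, 0.202]
ft_force: [0.0, -1.0, -2.9]
opening: 0.525
grip_force: 30.0
```

Emit:
steer_hand(
  steps=[0, 0, 0.06, 0, 0, 0, 0, 0.12, 0, 0, 0, 0, 0.18, 0, 0, 0, 0, 0.18, 0, 0],
)

```text
t: 26.05
eef_pos: [484.2, 305.4, 43.6]
tcp_rot: [3.141, 0.0, 0.203]
ft_force: [0.6, -0.5, -2.9]
opening: 0.524
grip_force: 30.0
```

Emit:
steer_hand(
  steps=[0, 0, 0.06, 0, 0, 0, 0, 0.1, 0, 0, 0, 0, 0.1, 0, 0],
)

```text
t: 26.3
eef_pos: [484.3, 305.4, 38.7]
tcp_rot: [3.141, -0.0, 0.203]
ft_force: [1.2, 0.3, -3.6]
opening: 0.522
grip_force: 30.0
```

Emit:
steer_hand(
  steps=[0, 0, 0.04, 0, 0, 0, 0, 0.08, 0, 0, 0, 0, 0.12, 0, 0, 0, 0, 0.12, 0, 0],
)

```text
t: 26.63
eef_pos: [484.4, 305.4, 32.8]
tcp_rot: [3.141, -0.0, 0.203]
ft_force: [0.8, -0.9, -4.1]
opening: 0.525
grip_force: 30.0
```

```bash
python3 go.py 484.6 305.4 18 0.2
```

```text
need [ 0.2  0.1 14.8] turn 0.003 | at [484.4 305.4  32.8] yaw 0.203 t 26.6
```

Past the key freely, so I'll seat it.

Emit:
steer_hand(
  steps=[0, 0, 0.08, 0, 0, 0, 0, 0.16, 0, 0, 0, 0, 0.2, 0, 0, 0, 0, 0.24, 0, 0, 0, 0, 0.24, 0, 0],
)

```text
t: 27.05
eef_pos: [484.3, 305.4, 20.6]
tcp_rot: [3.141, 0.0, 0.203]
ft_force: [3.2, -1.6, -5.8]
opening: 0.522
grip_force: 30.0
```

Emit:
steer_hand(
  steps=[0, 0, 0.02, 0, 0, 0, 0, 0.04, 0, 0, 0, 0, 0.06, 0, 0, 0, 0, 0.08, 0, 0, 0, 0, 0.08, 0, 0],
)

```text
t: 27.47
eef_pos: [484.4, 305.5, 18.4]
tcp_rot: [-3.142, -0.001, 0.203]
ft_force: [0.1, -3.7, 15.2]
opening: 0.526
grip_force: 30.0
```

Emit:
steer_hand(
  steps=[0, 0, 0, 0, 0.8, 0, 0, 0, 0, 0.8, 0, 0, 0, 0, 0.8, 0, 0, 0, 0, 0.8, 0, 0, 0, 0, 0.8],
)

```text
t: 27.88
eef_pos: [484.0, 305.5, 16.9]
tcp_rot: [3.141, 0.001, 0.203]
ft_force: [-0.6, -0.1, -0.3]
opening: 0.782
grip_force: 0.0
```

Emit:
steer_hand(
  steps=[0, 0, -0.6, 0, 0.8, 0, 0, -1.4, 0, 0.8, 0, 0, -2.2, 0, 0.8, 0, 0, -2.8, 0, 0.8, 0, 0, -2.8, 0, 0.8],
)

```text
t: 28.3
eef_pos: [486.2, 306.6, 162.9]
tcp_rot: [-3.139, -0.009, 0.203]
ft_force: [-0.4, 0.1, 0.1]
opening: 0.799
grip_force: 0.0
```

Emit:
steer_hand(
  steps=[0, 0.8, 0, 0, 0.8, 0, 1.6, 0, 0, 0.8, 0, 2.4, 0, 0, 0.8, 0, 3.2, 0, 0, 0.8, 0, 4, 0, 0, 0.8],
)

```text
t: 28.72
eef_pos: [524.3, 107.9, 156.6]
tcp_rot: [-3.142, 0.001, 0.203]
ft_force: [0.8, 0.1, 0.7]
opening: 0.8
grip_force: 0.0
```

Emit:
steer_hand(
  steps=[0, 0.8, 0, 0, 0.8, 0, 1.6, 0, 0, 0.8, 0, 2.4, 0, 0, 0.8, 0, 2.4, 0, 0, 0.8],
)

```text
t: 29.05
eef_pos: [549.8, -13.5, 156.5]
tcp_rot: [3.141, -0.0, 0.198]
ft_force: [-1.2, -0.2, -0.1]
opening: 0.799
grip_force: 0.0
```

```bash
python3 - <<'E'
from h import *
np.set_printoptions(precision=2,suppress=True)
ims=[]
for n in("top","scene"):
    p,d=env.read_camera(n); W=cloud(n,d)
    for x,y in((484,305),(510,178)):
        X=W[(abs(W[...,0]-x)<20)&(abs(W[...,1]-y)<20)&(W[...,2]>20)]; print(n,len(X),np.percentile(X[:,2],[10,50,90]))
        B=W[(abs(W[...,0]-x-102)<8)&(abs(W[...,1]-y-21)<8)]; print("boss",len(B),np.percentile(B[:,2],[10,50,90]))
    ims.append(p[140:235,145:255] if n=="top" else p[130:205,215:315])
cv2.imwrite("pics/e2.png",np.hstack([cv2.resize(i[:,:,::-1],(400,340),interpolation=cv2.INTER_CUBIC) for i in ims]))
E
```

```text
top 163 [49.55 52.94 56.17]
boss 24 [41.78 44.03 47.99]
top 162 [49.47 52.56 55.81]
boss 23 [40.71 45.01 47.36]Traceback (most recent call last):
  File "<stdin>", line 7, in <module>
    return _quantile_unchecked(
        a, q, axis, out, overwrite_input, method, keepdims, weights)
    return _ureduce(a,
                    func=_quantile_ureduce_func,
    ...<5 lines>...
                    overwrite_input=overwrite_input,
                    method=method)
    r = func(a, **kwargs)
    result = _quantile(arr,
                       quantiles=q,
    ...<2 lines>...
                       out=out,
                       weights=wgt)
    slices_having_nans = np.isnan(arr[-1, ...])
                                  ~~~^^^^^^^^^
IndexError: index -1 is out of bounds for axis 0 with size 0
```

```bash
python3 - <<'E'
from h import *
p,d=env.read_camera("top"); cv2.imwrite("pics/e3.png",cv2.resize(p[130:270,90:290,::-1],(800,560),interpolation=cv2.INTER_CUBIC))
E
```

```text
(no output)
```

View pics/e3.png

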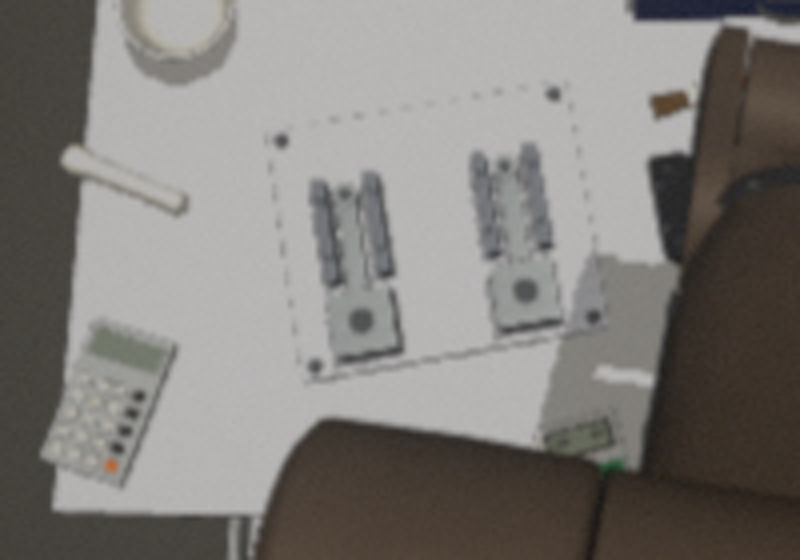

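Both levers sit on their spindles, hubs at (362,320) and (525,290), with their arms centred in the channels. The robot is clear, so I'll hand in.

```bash
python3 -c "
from cell import env
print(env.job_done())"
```

```text
the job is handed in; nothing more can be done
None
```

Both levers are fully home on the plate with their arms in the channels (left-pocket lever on the right spindle, right-pocket lever on the left); the job was handed in at about 29 s, and the hand-in call returned no verdict.

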